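Clear the locating plate and hold the vial block home in its corner

TASK

A dish has broken over the locating plate: with the scraper block in the gripper, sweep all three porcelain chips off the plate onto the bench, then set the scraper down on the bench, clear of the plate. Then take the aluminium vial block by its handle, lay it flat on the plate in the corner with its long side along the long back fence, and press it firmly home so that it touches both fences at once; finish while still gripping it and pressing it there, without letting go. Never touch the chips with the fingers or the vial block, and leave the amber bottle, the flask and the jar alone.

Things in the scene. Friction and masses are not known exactly. Their poses are not given: they have to be found in the camera images.
- stage: fixed dark-grey metal locating plate, 200 mm along its x, 240 mm along its y, 20 mm thick; origin at the centre of its underside, on the bench. On it stand two fixed fences whose inner faces meet at right angles at x = +84, y = +104 mm in the plate's frame. Its -x edge (towards the robot) and -y edge are open. Its yaw varies by up to 0.35 rad.
- scraper_handle (a point): handle of the grey plastic scraper, the longer, narrower of the two things with handles: a bar 130 mm along its x, 28 mm thick along y, 36 mm high, and on it centrally an upright handle 70 mm along x, 16 mm thick along y, 46 mm high (82 mm in all, 0.18 kg). The point is the handle's centre, 59 mm above the underside. It and the vial block may have swapped places.
- block_handle (a point): handle of the aluminium vial block: 96 mm along its x, 66 mm along y, 40 mm high, six open wells in its top, and on it centrally an upright handle 64 mm along x, 14 mm thick along y, 46 mm high (86 mm in all, 0.3 to 0.6 kg). The point is the handle's centre, 63 mm above the underside. Either way round will do in the corner.
- chip0_mid (a point): white porcelain chip of a broken dish, about 25 x 16 x 12 mm, loose on the plate; the point is its centre, 6 mm above what it lies on. Its centre starts 64 to 144 mm from the back fence's inner face and 19 to 109 mm from the side fence's inner face.
- chip1_mid (a point): white porcelain chip of a broken dish, about 25 x 16 x 12 mm, loose on the plate; the point is its centre, 6 mm above what it lies on. Its centre starts 64 to 144 mm from the back fence's inner face and 19 to 109 mm from the side fence's inner face.
- chip2_mid (a point): white porcelain chip of a broken dish, about 25 x 16 x 12 mm, loose on the plate; the point is its centre, 6 mm above what it lies on. Its centre starts 64 to 144 mm from the back fence's inner face and 19 to 109 mm from the side fence's inner face.
- amber_bottle: bystander: amber bottle with black cap, 64 mm across, 150 mm high, origin at the centre of its underside; leave it alone
- flask: bystander: clear conical flask, 80 mm across the foot, 110 mm high, origin at the centre of its underside; leave it alone
- jar: bystander: low glass jar with steel lid, 70 mm across, 75 mm high, origin at the centre of its underside; leave it alone
- back_fence: long steel fence along the plate's far (+x) edge: 240 mm along y, 16 mm thick, 32 mm high above the plate's top; its inner face is at x = +84 mm in the plate's frame. Origin at the middle of its underside, on the plate; axes as the plate's
- side_fence: shorter steel fence along the plate's left (+y) edge: 120 mm along x (from x = -36 to +84 mm in the plate's frame), 16 mm thick, 32 mm high above the plate's top; its inner face is at y = +104 mm. Origin at the middle of its underside, on the plate; axes as the plate's

How it is judged:
By the outcome, as a careful person would: the job done as asked, in the order asked, and still so for the second after the job is handed in, while the arm keeps its last pose, push and grip.
It also fails if it takes over 72 s, if anything falls off the work surface, if the arm or the gripper's body presses on something with over 40 N, if the wrist force passes 120 N, or if a joint passes its speed limit or range.

ROBOT

A 6-joint arm with a two-finger parallel gripper is mounted at the origin on the work surface. World frame = base frame: x ahead of the robot, y to its left, z up, the work surface at z = 0. Lengths are in m, angles in rad, forces in N, time in s.
With the tool pointing down it reaches from about 0.35 to 0.8 m from the base axis. Payload 7.3 kg.
Tool frame: the origin (TCP) lies midway between the tips of the shut fingers; the grasp point (between the pads) lies 19 mm behind it; x points along the fingers, y is the direction in which the jaws open and shut, and the axes are right-handed (so a half turn about x gives the same grasp; the last joint's range is limited). The gripper opens to 85 mm and grips with 20 to 120 N. Pads are 22 mm wide; open, the fingers measure 114 mm over their backs; the gripper's body (76 mm by 85 mm) begins 54 mm behind the grasp point. The pads swing forward as they close: fully open they stand 13 mm farther back than shut.
Start: joints at [-1.314, 0.342, 1.524, -0, 1.275, -0.146], TCP at [0.206, -0.483, 0.231] pointing down, gripper open.
Joint ranges: [-2.53, 2.53], [-0.77, 2.02], [0.04, 2.7], [-1, 4.14], [0.28, 2.66], [-3.11, 3.11]. Speed limits (rad/s): [2.57, 2.57, 3.14, 3.14, 3.14, 3.14].

INTERFACE

Orientations are given as a unit quaternion [w, x, y, z].
In Python, from cell import bot, camera, job gives the robot as it stands.
- The arm moves only by the tool move_arm, never from a script. Its argument "targets" is a list of rows, each a list of 7 numbers: the gripper command: -1 is shut, 1 is fully open, values between are in proportion, then the shift along the tool's x, y, z in cm, then the turn, a rotation vector about the tool's x, y, z in degrees. A call has exactly 10 rows; each row is the pose to reach, as a shift and turn from the pose commanded when the call began, along the tool's axes at that moment; what a row does not reach only later rows make up. A row lasts 1/10 s, in which the tool goes at most 50 mm and 8.59 degrees, less where a joint would pass 70% of its speed; a pose out of reach is approached as far as the arm can. A call with a gripper value outside its range is refused whole. The fingers move at their own pace and stop on an object; "newtons" is the grip in N (left out, the last holds). Time passes only in rows, so rows that repeat a pose let the fingers close, or fill a call up. It gives the time, the measured TCP pose, the force and the opening at its end, in the units of the state.
- bot.observe(): the state, without advancing time (a new reading comes with each control period).
- camera(name): name is "scene" or "top" or "wrist"; returns a dict with "color" (480x640x3 uint8, red, green, blue), "intrinsics" (3x3 intrinsics, pixels), "rvec" (rotation vector, rad) and "tvec" (3), from world to camera coordinates, as OpenCV has them; the wrist camera has in their place "T_tool_cam" (4x4, takes a point from camera to tool coordinates, whose origin is the TCP and whose axes are the tool frame's). Camera axes: x right, y down, z forward; pixel columns grow to the right and rows downward; lengths in m; the calibration is good to about 2 mm. A picture is of the moment at which its call begins: read the wrist's pose just before it. There is no depth.
- job.hand_in(): hands the job in, once; it reports no verdict.
The state is a dict: "time_s": time; "joint_positions": joint angles; "qvel": joint speeds; "effort": joint torques, N m; "eef_pos": TCP position; "ee_rot": TCP orientation; "ft_force": force on the tool from outside, world axes, zero at the start; "torque": the same for the moment, N m; "grip_width": opening from 0.0 (shut) to 1.0 (fully open).
Only numpy, scipy, OpenCV 4.12 (cv2) and the standard library are available. Lean on these libraries where they do the work, as an engineer would, in place of code of your own. Each camera call takes 0.05 s, during which the arm holds its last target. There are 200 camera calls.

## Working session

There is one attempt and no reset: what is moved stays moved. The work goes in short steps, Python scripts to look and compute and a tool call to move; the robot and the scene stay as the last step left them, time stands still between calls to the robot, and variables do not carry over. Pictures are saved under pics/ and viewed, about 8 in all and at most 12, crops included, and the job is handed in when it is done.

Besides the shell and the picture viewer there is one more tool, called after "Request:" as name(argument=value, ...) on one line, values as JSON. move_arm: Moves the arm, as the interface text tells. Its arguments: {"type":"object","properties":{"targets":{"type":"array","items":{"type":"array","items":{"type":"number"}}},"newtons":{"type":"number"}},"required":["targets"]}

```bash
ls; mkdir -p pics; python3 - <<'E'
from cell import bot,camera
import cv2,pickle
print(bot.observe())
for n in ['top','scene']:
    c=camera(n); pickle.dump(c,open(f'{n}0.pkl','wb'))
    cv2.imwrite(f'pics/{n}0.png',c['color'][:,:,::-1]); print(n,c['intrinsics'],c['rvec'],c['tvec'])
c=camera('wrist');print(c['T_tool_cam'],c['intrinsics'])
E
```

```text
pics
{'time_s': 0.0, 'joint_positions': array([-1.31398758e+00,  3.42719256e-01,  1.52500420e+00,  1.12164175e-05,
        1.27540378e+00, -1.46028613e-01]), 'qvel': array([ 2.30885963e-03,  4.39276677e-05,  5.39433631e-04, -7.41990133e-04,
        6.46162967e-04,  3.76008661e-04]), 'effort': array([ 1.76259266e-03, -4.33675325e+01, -2.46012479e+01, -2.08966003e-04,
        7.72273721e-03, -4.12083194e-07]), 'eef_pos': array([ 0.20572402, -0.48258394,  0.23063223]), 'ee_rot': array([-0.14092034, -0.69278551, -0.14200421,  0.69283801]), 'ft_force': array([-0.19789412, -0.15409514,  0.71410893]), 'torque': array([-0.02362177, -0.0319309 ,  0.00623372]), 'grip_width': 0.9979338217379938}
top [[444.42415847   0.         317.29283866]
 [  0.         444.42415847 231.55301902]
 [  0.           0.           1.        ]] [ 2.18200704 -2.18006375  0.14240805] [0.05512729 0.60647286 0.98918357]
scene [[587.0854928    0.         310.75409817]
 [  0.         587.0854928  240.07288594]
 [  0.           0.           1.        ]] [ 1.51317346  1.84405382 -0.90976441] [ 0.05151983 -0.28657883  1.77421734]
[[ 6.72684094e-04 -3.02457214e-01  9.53162726e-01 -1.43941772e-01]
 [ 9.99999730e-01  4.86035844e-04 -5.51510095e-04 -1.51270879e-04]
 [-2.96463044e-04  9.53162839e-01  3.02457459e-01 -7.65707855e-02]
 [ 0.00000000e+00  0.00000000e+00  0.00000000e+00  1.00000000e+00]] [[354.19358878   0.         314.76010694]
 [  0.         354.19358878 236.51066813]
 [  0.           0.           1.        ]]
```

View pics/top0.png

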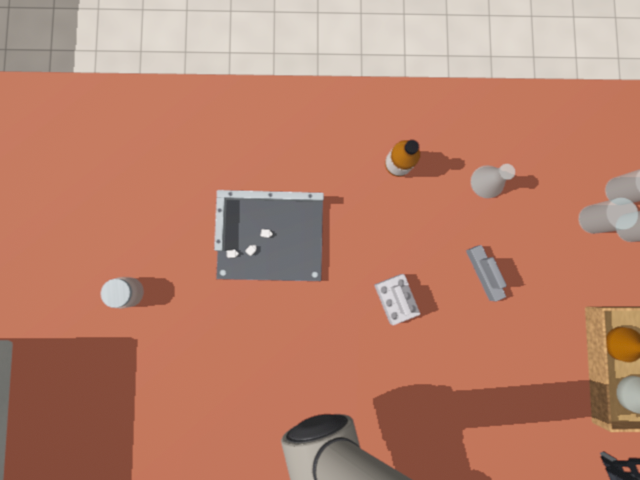

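View pics/scene0.png

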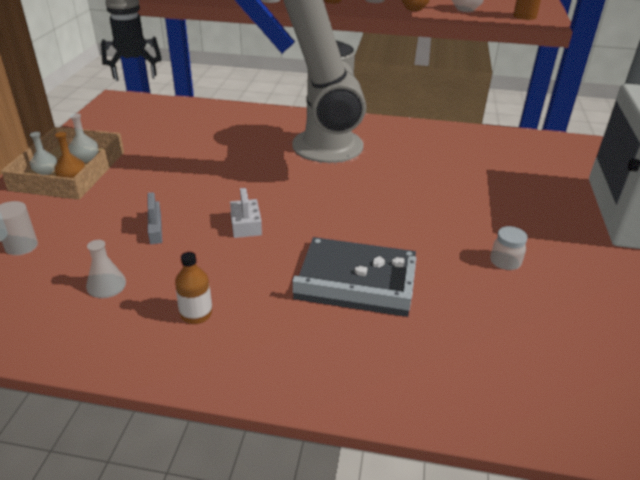

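The top view shows the plate at about (217–323, 190–281), with its fences at the top and left. The chips are near (267,233), (252,250) and (233,254), the block near (398,300) and the scraper near (487,273). The scene view agrees. I'll enlarge both areas.

```bash
python3 - <<'E'
import cv2,pickle,numpy as np
c=pickle.load(open('top0.pkl','rb'))['color'][:,:,::-1]
a=cv2.resize(c[180:300,205:335],None,fx=5,fy=5,interpolation=cv2.INTER_CUBIC)
b=cv2.resize(c[235:335,365:515],None,fx=5,fy=5,interpolation=cv2.INTER_CUBIC)
cv2.imwrite('pics/a.png',a);cv2.imwrite('pics/b.png',b)
E
```

```text
(no output)
```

View pics/a.png

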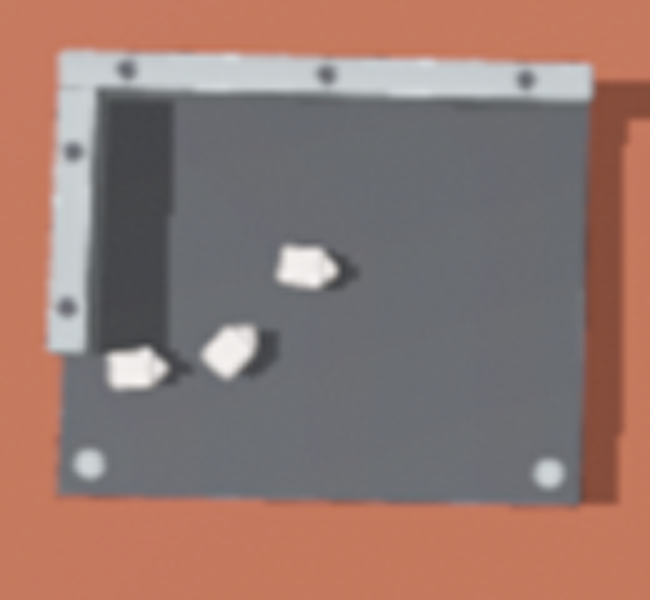

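View pics/b.png

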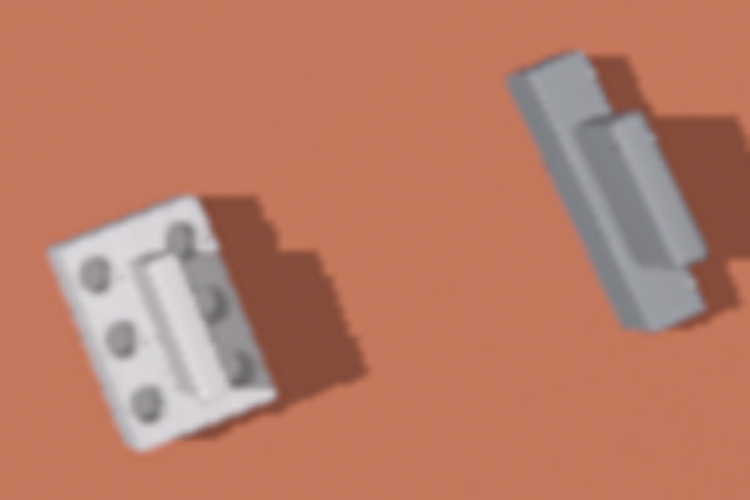

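```bash
cat > h.py <<'E'
import cv2,pickle,numpy as np
from scipy.spatial.transform import Rotation as R
def cam_world(c,pose=None):
    if 'rvec' in c:
        Rw=cv2.Rodrigues(np.array(c['rvec']))[0]; t=np.array(c['tvec']).ravel(); return Rw.T,-Rw.T@t
    q=pose['ee_rot'];T=np.array(c['T_tool_cam']);Rt=R.from_quat([q[1],q[2],q[3],q[0]]).as_matrix()
    return Rt@T[:3,:3],Rt@T[:3,3]+pose['eef_pos']
def pt(c,uv,z,pose=None):
    A,o=cam_world(c,pose);K=c['intrinsics'];d=A@np.linalg.inv(K)@np.array([uv[0],uv[1],1.]);return o+d*(z-o[2])/d[2]
def proj(c,P,pose=None):
    A,o=cam_world(c,pose);p=c['intrinsics']@A.T@(np.array(P)-o);return p[:2]/p[2]
def toolR(q): return R.from_quat([q[1],q[2],q[3],q[0]]).as_matrix()
E
python3 - <<'E'
from h import *
c=pickle.load(open('top0.pkl','rb'))
fa=lambda u,v:((u+.5)/5-.5+205,(v+.5)/5-.5+180); fb=lambda u,v:((u+.5)/5-.5+365,(v+.5)/5-.5+235)
# plate fit
obs=[((60,52),(100,120,52)),((592,66),(100,-120,52)),((592,100),(84,-120,52)),((97,90),(84,104,52)),((85,352),(-36,104,52)),((48,350),(-36,120,52)),((60,495),(-100,120,20)),((580,505),(-100,-120,20))]
W=np.array([pt(c,fa(*o[0]),o[1][2]/1e3)[:2] for o in obs]);M=np.array([o[1][:2] for o in obs])/1e3
mw,mm=W.mean(0),M.mean(0);H=(M-mm).T@(W-mw);th=np.arctan2(H[0,1]-H[1,0],H[0,0]+H[1,1])
Q=np.array([[np.cos(th),-np.sin(th)],[np.sin(th),np.cos(th)]]);t=mw-Q@mm
print('yaw',th,'origin',t);print((W-(M@Q.T+t))*1e3)
print('corner',Q@[.084,.104]+t)
for n,p in zip('abc',[(308,267),(231,350),(136,368)]):
    w=pt(c,fa(*p),.028)[:2];print('chip',w,'plate',Q.T@(w-t)*1e3)
for n,z,ps in [('block',.086,[(148,262),(178,250),(228,388),(196,398)]),('scr',.082,[(610,122),(640,112),(707,252),(683,265)]),('blktop',.040,[(48,250),(195,197),(275,395),(138,450)])]:
    w=np.array([pt(c,fb(*p),z)[:2] for p in ps]);d=w[2]+w[3]-w[0]-w[1];e=w[1]-w[0]+w[2]-w[3]
    print(n,w.mean(0),'long yaw deg',np.degrees(np.arctan2(d[1],d[0])),np.degrees(np.arctan2(e[1],e[0])),np.linalg.norm(d)/2,np.linalg.norm(e)/2)
print(cam_world(c)[1]); 
for n,uv in [('bottle foot',(401,165)),('flask',(488,182)),('jar',(124,293))]: print(n,pt(c,uv,.0))
s=pickle.load(open('scene0.pkl','rb'))
for P in [np.r_[Q@[-.1,.12]+t,.02],np.r_[Q@[.1,-.12]+t,.052]]: print('scene check',proj(s,P))
print(toolR([-0.14092034, -0.69278551, -0.14200421,  0.69283801]))
E
```

```text
yaw -0.02015857496738851 origin [0.59590771 0.16470415]
[[-0.45507684  0.59791867]
 [-0.88927389  0.54530562]
 [-0.51097899  0.25149689]
 [-1.42194336 -0.68400075]
 [ 0.46467546 -0.27758301]
 [ 1.01308686  0.10396065]
 [ 0.82862932 -1.64422482]
 [ 0.97088145  1.10712676]]
corner [0.681987   0.26698981]
chip [0.60308937 0.17277591] plate [7.01749562 8.21488379]
chip [0.5649477  0.20738526] plate [-31.81405358  42.04837215]
chip [0.55668953 0.25036865] plate [-40.93696943  84.85656725]
block [ 0.45455545 -0.12482524] long yaw deg -161.07477838133696 -70.95651700484763 0.061570319483099885 0.014254901094856876
scr [ 0.5130376  -0.33418815] long yaw deg -155.3100822020971 -67.6327423889259 0.06768313040283021 0.013119623799129296
blktop [ 0.45311978 -0.12421512] long yaw deg -157.4987801629343 -69.70070065187721 0.09596311729134396 0.06895844206590865
[0.50123874 0.0832409  1.04458756]
bottle foot [ 0.77157111 -0.14737442  0.        ]
flask [ 0.73097021 -0.35801076  0.        ]
jar [0.46626901 0.50033019 0.        ]
scene check [416.58296606 251.18147751]
scene check [292.82937243 281.34465528]
[[-3.79398663e-04  3.92026850e-01 -9.19953697e-01]
 [ 1.48698221e-03 -9.19952525e-01 -3.92026964e-01]
 [-9.99998822e-01 -1.51668929e-03 -2.33908195e-04]]
```

```bash
cat >> h.py <<'E'
def plan(x,y,z,yaw,s=None):
    "shift (cm) along the tool axes and turn (deg) to put TCP at x,y,z with tool y at yaw deg, pointing down"
    from cell import bot
    s=s or bot.observe();A=toolR(s['ee_rot']);a=np.radians(yaw);ty=np.array([np.cos(a),np.sin(a),0]);tx=np.array([0,0,-1.]);B=np.c_[tx,ty,np.cross(tx,ty)]
    print('at',s['time_s'],s['eef_pos'].round(4),'yaw',np.degrees(np.arctan2(A[1,1],A[0,1])).round(2),'F',s['ft_force'].round(1),'grip',round(s['grip_width'],3),'q',s['joint_positions'].round(2))
    print('shift',(A.T@(np.array([x,y,z])-s['eef_pos'])*100).round(2),'turn',np.degrees(R.from_matrix(A.T@B).as_rotvec()).round(2))
E
python3 -c "
from h import *
plan(.513,-.334,.13,-65.7)"
```

```text
at 0.15 [ 0.2057 -0.4827  0.2308] yaw -66.92 F [ 0.2 -0.3  0.4] grip 0.998 q [-1.31  0.34  1.52 -0.    1.28 -0.15]
shift [ 10.09  -1.62 -34.1 ] turn [-1.22 -0.01  0.07]
```

Request:
move_arm(targets=[[1,1,-0.2,-3.4,0,0,0],[1,2,-0.3,-7,-0.4,0,0],[1,3,-0.5,-11,-0.6,0,0],[1,4.5,-0.7,-15,-0.8,0,0],[1,6,-0.9,-19,-1,0,0],[1,7,-1.1,-23,-1.2,0,0],[1,8,-1.3,-27,-1.2,0,0],[1,9,-1.5,-31,-1.2,0,0],[1,10.1,-1.6,-34.1,-1.2,0,0],[1,10.1,-1.6,-34.1,-1.2,0,0]], newtons=60)

```text
time_s: 1.15
eef_pos: [0.5155, -0.3317, 0.128]
ee_rot: [-0.149, -0.691, -0.151, 0.691]
ft_force: [0.7, -0.3, 0.2]
grip_width: 1.004
```

```bash
python3 - <<'E'
from h import *
from cell import bot,camera
s=bot.observe();c=camera('wrist');pickle.dump((c,s),open('w1.pkl','wb'));cv2.imwrite('pics/w1.png',c['color'][:,:,::-1])
plan(.513,-.334,.042,-65.7)
for p in [(.513,-.334,.082)]: print(proj(c,p,s))
E
```

```text
at 1.2 [ 0.514  -0.333   0.1288] yaw -65.54 F [-0.7 -0.2 -1.1] grip 1.001 q [-0.7   0.59  1.41 -0.    1.14  0.44]
shift [8.68 0.07 0.12] turn [0.16 0.07 0.12]
[317.31594114 268.52276992]
```

View pics/w1.png

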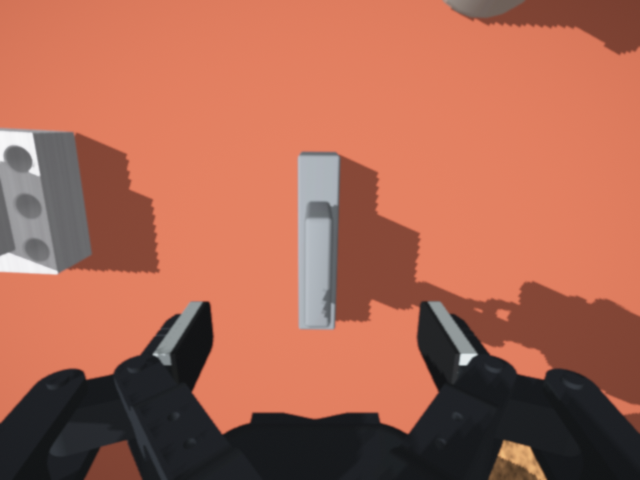

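The wrist view shows the scraper upright at column 318, aligned with the jaws and midway between the fingers. The handle top runs from rows 216 to 318, which agrees with the projection. I'll descend and grip.

Request:
move_arm(targets=[[1,1.5,0,0,0,0,0],[1,3,0,0.1,0,0,0],[1,4.5,0,0.1,0,0,0],[1,6,0,0.1,0,0,0],[1,7.2,0,0.1,0,0,0],[1,8.1,0,0.1,0,0,0],[1,8.6,0,0.1,0,0,0],[1,8.6,0,0.1,0,0,0],[-1,8.6,0,0.1,0,0,0],[-1,8.6,0,0.1,0,0,0]])

```text
time_s: 2.2
eef_pos: [0.5127, -0.3353, 0.045]
ee_rot: [0.149, 0.692, 0.148, -0.691]
ft_force: [-0.0, 0.4, -0.2]
grip_width: 0.691
```

Request:
move_arm(targets=[[-1,0,0,0,0,0,0],[-1,0,0,0,0,0,0],[-1,0,0,0,0,0,0],[-1,0,0,0,0,0,0],[-1,0,0,0,0,0,0],[-1,0,0,0,0,0,0],[-1,0,0,0,0,0,0],[-1,0,0,0,0,0,0],[-1,0,0,0,0,0,0],[-1,0,0,0,0,0,0]])

```text
time_s: 3.2
eef_pos: [0.5125, -0.3351, 0.0446]
ee_rot: [0.149, 0.691, 0.149, -0.691]
ft_force: [-0.8, 1.0, 4.6]
grip_width: 0.181
```

```bash
python3 - <<'E'
from h import *
plan(.513,-.334,.16,-65.7)
E
```

```text
at 3.2 [ 0.5125 -0.3351  0.0446] yaw -65.72 F [-0.8  1.   4.6] grip 0.181 q [-0.7   0.69  1.49  0.    0.96  0.44]
shift [-11.54  -0.08  -0.09] turn [-0.02 -0.02 -0.03]
```

Request:
move_arm(targets=[[-1,-0.5,0,0,0,0,0],[-1,-1.5,0,0,0,0,0],[-1,-3,0,0,0,0,0],[-1,-4.5,0,0,0,0,0],[-1,-6,0,0,0,0,0],[-1,-7.5,0,0,0,0,0],[-1,-9,0,0,0,0,0],[-1,-10.5,0,0,0,0,0],[-1,-11.5,0,0,0,0,0],[-1,-11.5,0,0,0,0,0]])

```text
time_s: 4.2
eef_pos: [0.5129, -0.3355, 0.161]
ee_rot: [0.15, 0.692, 0.148, -0.691]
ft_force: [0.5, -0.0, -1.5]
grip_width: 0.182
```

```bash
python3 - <<'E'
from h import *
th=-.0202;Q=np.array([[np.cos(th),-np.sin(th)],[np.sin(th),np.cos(th)]]);t=np.array([.5959,.1647])
w=Q@[.048,.032]+t;print(w)
plan(w[0],w[1],.16,-1.15)
E
```

```text
[0.64453656 0.19572394]
at 4.2 [ 0.5129 -0.3355  0.161 ] yaw -65.72 F [ 0.5 -0.  -1.5] grip 0.182 q [-0.7   0.56  1.37 -0.    1.21  0.44]
shift [ 2.000e-02 -4.302e+01 -3.384e+01] turn [-6.457e+01  3.000e-02 -1.800e-01]
```

Request:
move_arm(targets=[[-1,0,-1,-0.8,-1,0,0],[-1,0,-3,-2.4,-4,0,0],[-1,0,-5.5,-4.4,-8,0,0],[-1,0,-8.5,-6.7,-12.5,0,0],[-1,0,-11.5,-9,-17,0,0],[-1,0,-14.5,-11.4,-21.5,0,0],[-1,0,-17.5,-13.8,-26,0,0],[-1,0,-20.5,-16.1,-30.5,0,0],[-1,0,-23,-18.1,-34.5,0,0],[-1,0,-24,-18.9,-36,0,0]])

```text
time_s: 5.2
eef_pos: [0.5855, -0.0346, 0.1582]
ee_rot: [-0.356, -0.61, -0.358, 0.611]
ft_force: [-1.1, -0.8, -1.6]
grip_width: 0.181
```

```bash
python3 - <<'E'
from h import *
plan(.6445,.1957,.16,-1.15)
E
```

```text
at 5.2 [ 0.5855 -0.0346  0.1582] yaw -29.38 F [-1.1 -0.8 -1.6] grip 0.181 q [-0.19  0.52  1.45  0.    1.17  0.32]
shift [ -0.16  -6.16 -22.96] turn [-28.23  -0.04   0.13]
```

Request:
move_arm(targets=[[-1,0,-0.4,-1.5,-2,0,0],[-1,0,-1.2,-4.4,-6,0,0],[-1,0,-2,-7.4,-10,0,0],[-1,0,-2.8,-10.4,-14,0,0],[-1,0,-3.6,-13.4,-18,0,0],[-1,0,-4.4,-16.4,-22,0,0],[-1,0,-5.2,-19.4,-25.5,0,0],[-1,0,-5.9,-22,-27.8,0,0],[-1,0,-6.2,-23,-28.5,0,0],[-1,0,-6.2,-23,-28.5,0,0]])

```text
time_s: 6.2
eef_pos: [0.6459, 0.1927, 0.1584]
ee_rot: [-0.495, -0.505, -0.495, 0.505]
ft_force: [-0.2, -0.9, -1.2]
grip_width: 0.18
```

```bash
python3 - <<'E'
from h import *
from cell import bot,camera
c=camera('top');cv2.imwrite('pics/t2.png',cv2.resize(c['color'][150:320,190:360,::-1],None,fx=3.5,fy=3.5,interpolation=cv2.INTER_CUBIC))
plan(.6445,.1957,.066,-1.15)
E
```

```text
at 6.25 [0.6459 0.1915 0.1586] yaw -1.24 F [ 0.2 -0.3 -1.4] grip 0.182 q [ 0.17  0.67  1.17 -0.    1.3   0.2 ]
shift [ 9.26 -0.13 -0.43] turn [-0.09  0.05  0.06]
```

View pics/t2.png

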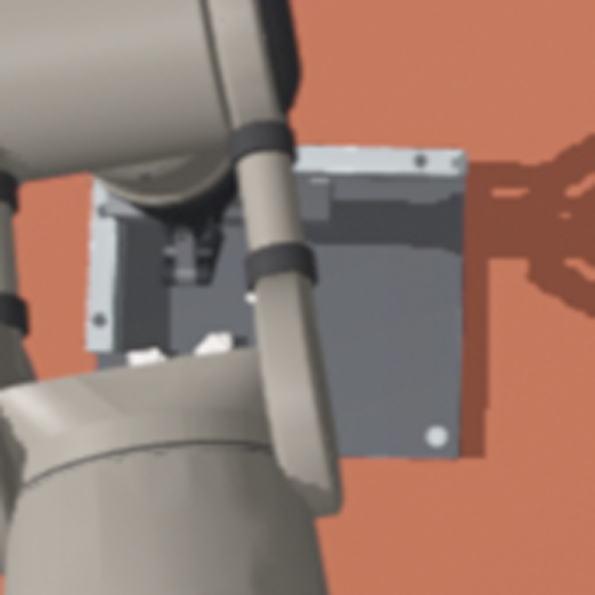

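The arm blocks most of this view. The scraper's right end shows at about (320,200), and the chips at (145,355), (215,345) and (250,297) are in front of it. I'll lower behind them.

Request:
move_arm(targets=[[-1,0.5,0,-0.2,0,0,0],[-1,1.5,-0.1,-0.4,0,0,0],[-1,3,-0.1,-0.4,0,0,0],[-1,4.5,-0.1,-0.4,0,0,0],[-1,6,-0.1,-0.4,0,0,0],[-1,7.3,-0.1,-0.4,0,0,0],[-1,8.3,-0.1,-0.4,0,0,0],[-1,8.9,-0.1,-0.4,0,0,0],[-1,9.2,-0.1,-0.4,0,0,0],[-1,9.2,-0.1,-0.4,0,0,0]])

```text
time_s: 7.25
eef_pos: [0.6452, 0.1959, 0.0671]
ee_rot: [-0.495, -0.505, -0.495, 0.505]
ft_force: [-0.5, -0.2, -1.7]
grip_width: 0.178
```

```bash
python3 - <<'E'
from h import *
from cell import bot,camera
th=-.0202;Q=np.array([[np.cos(th),-np.sin(th)],[np.sin(th),np.cos(th)]]);t=np.array([.5959,.1647])
s=bot.observe();print('plate mm',Q.T@(s['eef_pos'][:2]-t)*1e3)
w=Q@[-.125,.032]+t
plan(*w,.0655,-1.15)
c=camera('wrist');cv2.imwrite('pics/w2.png',c['color'][:,:,::-1])
E
```

```text
plate mm [48.70590714 32.21176994]
at 7.25 [0.6452 0.1959 0.0671] yaw -1.23 F [-0.5 -0.2 -1.7] grip 0.178 q [ 0.18  0.76  1.26 -0.    1.12  0.2 ]
shift [  0.16 -17.37   0.04] turn [-0.08  0.01  0.  ]
```

View pics/w2.png

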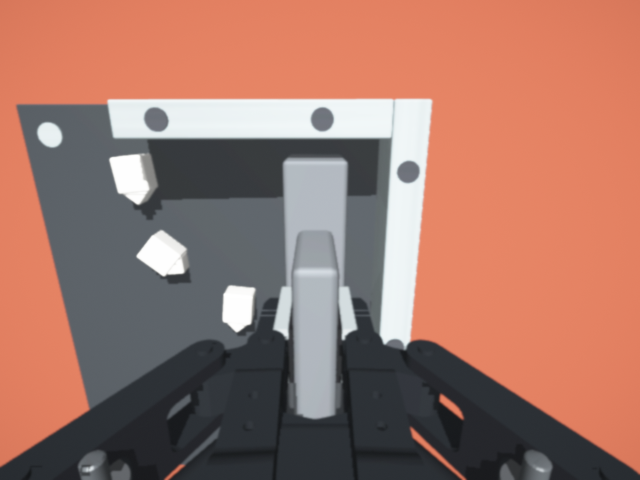

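The wrist view shows the bar flat above the plate and parallel to the fences, with about 7 mm clear at the side fence. All three chips lie on the sweep side, at (135,178), (163,254) and (239,307). I'll sweep towards tool −y.

Request:
move_arm(targets=[[-1,0.1,-0.4,-0.1,0,0,0],[-1,0.1,-1.2,-0.2,0,0,0],[-1,0.1,-2.2,-0.2,0,0,0],[-1,0.1,-3.2,-0.2,0,0,0],[-1,0.1,-4.2,-0.2,0,0,0],[-1,0.1,-5.2,-0.2,0,0,0],[-1,0.1,-6.2,-0.2,0,0,0],[-1,0.1,-7.2,-0.2,0,0,0],[-1,0.1,-8.2,-0.2,0,0,0],[-1,0.1,-9,-0.2,0,0,0]])

```text
time_s: 8.3
eef_pos: [0.5544, 0.2, 0.0665]
ee_rot: [0.495, 0.505, 0.495, -0.505]
ft_force: [0.6, 0.2, -2.2]
grip_width: 0.182
```

```bash
python3 - <<'E'
from h import *
from cell import bot,camera
plan(.4715,.201,.066,-1.15)
c=camera('wrist');cv2.imwrite('pics/w3.png',c['color'][:,:,::-1])
E
```

```text
at 8.3 [0.5544 0.2    0.0665] yaw -1.21 F [ 0.6  0.2 -2.2] grip 0.182 q [ 0.22  0.63  1.54 -0.    0.97  0.24]
shift [ 0.05 -8.29  0.07] turn [-0.06  0.   -0.01]
```

View pics/w3.png

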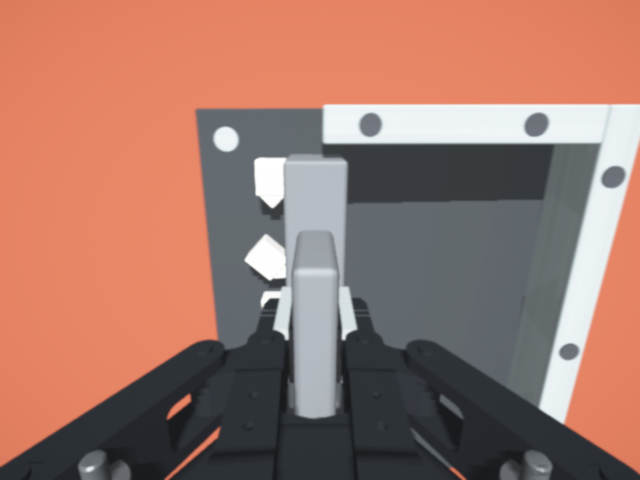

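All three chips are in contact with the bar's front face, at (270,180), (267,258) and (272,300). I'll carry on over the edge.

Request:
move_arm(targets=[[-1,0,-0.6,0,0,0,0],[-1,0,-1.6,0,0,0,0],[-1,0,-2.6,0,0,0,0],[-1,0,-3.6,0,0,0,0],[-1,0,-4.6,0,0,0,0],[-1,0,-5.6,0,0,0,0],[-1,0,-6.6,0,0,0,0],[-1,0,-7.6,0,0,0,0],[-1,0,-8.6,0,0,0,0],[-1,0,-9,0,0,0,0]])

```text
time_s: 9.35
eef_pos: [0.464, 0.2018, 0.0662]
ee_rot: [-0.495, -0.505, -0.495, 0.505]
ft_force: [1.2, -0.2, -1.6]
grip_width: 0.183
```

```bash
python3 - <<'E'
from h import *
from cell import bot,camera
plan(.47,.19,.16,-20)
c=camera('wrist');cv2.imwrite('pics/w4.png',c['color'][:,:,::-1])
E
```

```text
at 9.35 [0.464  0.2018 0.0662] yaw -1.2 F [ 1.2 -0.2 -1.6] grip 0.183 q [ 0.26  0.51  1.78 -0.    0.85  0.28]
shift [-9.38  0.62  1.17] turn [18.8   0.02  0.04]
```

View pics/w4.png

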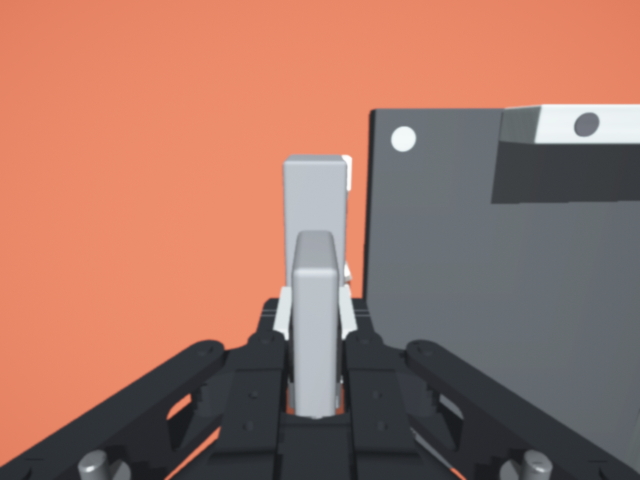

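The plate is clear as far as this view shows. The chips have dropped to the bench beside the plate, at (348,172) and (347,272), partly under the bar. I'll lift straight up and take the scraper back to its old place.

Request:
move_arm(targets=[[-1,-0.5,0,0,0,0,0],[-1,-1.5,0,0,0,0,0],[-1,-3,0,0,0,0,0],[-1,-4.5,0,0,0,0,0],[-1,-6,0,0,0,0,0],[-1,-7.5,0,0,0,0,0],[-1,-9,0,0,0,0,0],[-1,-9.8,0,0,0,0,0],[-1,-10,0,0,0,0,0],[-1,-10,0,0,0,0,0]])

```text
time_s: 10.4
eef_pos: [0.4654, 0.2018, 0.1664]
ee_rot: [0.495, 0.505, 0.495, -0.505]
ft_force: [-0.0, -0.2, -0.9]
grip_width: 0.179
```

```bash
python3 - <<'E'
from h import *
plan(.513,-.334,.166,-65.7)
E
```

```text
at 10.4 [0.4654 0.2018 0.1664] yaw -1.23 F [-0.  -0.2 -0.9] grip 0.179 q [ 0.26  0.37  1.67 -0.    1.1   0.28]
shift [4.000e-02 5.910e+00 5.346e+01] turn [ 6.447e+01 -1.000e-02 -2.000e-02]
```

Request:
move_arm(targets=[[-1,0,0.2,1,1,0,0],[-1,0,0.8,3.5,4,0,0],[-1,0,1.6,6.5,8,0,0],[-1,0,2.4,9.7,12,0,0],[-1,0,3.2,13,16,0,0],[-1,0,4,16.5,20,0,0],[-1,0,4.8,20,24,0,0],[-1,0,5.5,23.5,28,0,0],[-1,0,6,26.5,32,0,0],[-1,0,6,28,34,0,0]])

```text
time_s: 11.4
eef_pos: [0.5192, -0.0824, 0.1655]
ee_rot: [-0.324, -0.628, -0.324, 0.629]
ft_force: [0.4, 0.1, -1.6]
grip_width: 0.177
```

```bash
python3 - <<'E'
from h import *
from cell import camera
c=camera('top');cv2.imwrite('pics/t3.png',cv2.resize(c['color'][160:340,190:370,::-1],None,fx=3.3,fy=3.3,interpolation=cv2.INTER_CUBIC));pickle.dump(c,open('t3.pkl','wb'))
plan(.513,-.334,.166,-65.7)
E
```

```text
at 11.45 [ 0.5189 -0.0833  0.1655] yaw -35.6 F [ 0.9 -3.  -2. ] grip 0.18 q [-0.3   0.41  1.62 -0.    1.12  0.32]
shift [-2.000e-02  1.411e+01  2.073e+01] turn [30.1   0.09 -0.  ]
```

Request:
move_arm(targets=[[-1,0,0.6,0.9,1.5,0,0],[-1,0,2,3,4.5,0,0],[-1,0,4,6,9,0,0],[-1,0,6,9,13,0,0],[-1,0,8,12,17,0,0],[-1,0,10,15,21.5,0,0],[-1,0,12,18,26,0,0],[-1,0,13.6,20,29,0,0],[-1,0,14.1,20.7,30,0,0],[-1,0,14.1,20.7,30,0,0]])

```text
time_s: 12.45
eef_pos: [0.5149, -0.3299, 0.1657]
ee_rot: [-0.151, -0.69, -0.152, 0.691]
ft_force: [0.1, 0.0, -2.1]
grip_width: 0.176
```

```bash
python3 - <<'E'
from h import *
plan(.513,-.334,.045,-65.7)
E
```

```text
at 12.45 [ 0.5149 -0.3299  0.1657] yaw -65.25 F [ 0.1  0.  -2.1] grip 0.176 q [-0.7   0.55  1.37  0.    1.22  0.44]
shift [12.07  0.3   0.34] turn [0.45 0.02 0.06]
```

View pics/t3.png

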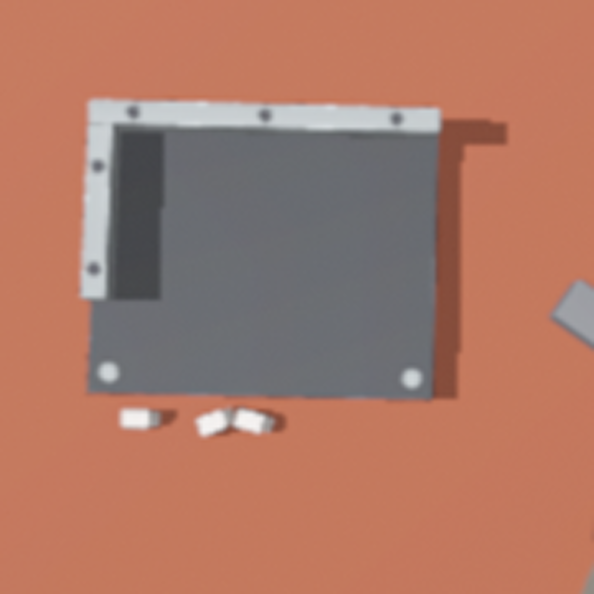

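All three chips lie on the bench in front of the plate, at (140,418), (213,422) and (253,420), and the plate is clear. Next I'll set the scraper down.

Request:
move_arm(targets=[[-1,1,0.1,0.1,0,0,0],[-1,2.5,0.2,0.2,0,0,0],[-1,4,0.2,0.2,0,0,0],[-1,5.5,0.2,0.2,0,0,0],[-1,7,0.2,0.2,0,0,0],[-1,8.5,0.2,0.2,0,0,0],[-1,10,0.2,0.2,0,0,0],[-1,11.2,0.2,0.2,0,0,0],[-1,11.8,0.2,0.2,0,0,0],[-1,12.1,0.2,0.2,0,0,0]])

```text
time_s: 13.45
eef_pos: [0.5141, -0.3317, 0.0447]
ee_rot: [-0.152, -0.69, -0.152, 0.691]
ft_force: [-0.4, -0.5, 0.3]
grip_width: 0.182
```

Request:
move_arm(targets=[[-1,0,0,0,0,0,0],[0.2,0,0,0,0,0,0],[0.4,0,0,0,0,0,0],[0.6,0,0,0,0,0,0],[0.8,0,0,0,0,0,0],[1,0,0,0,0,0,0],[1,0,0,0,0,0,0],[1,0,0,0,0,0,0],[1,-0.8,0,0,0,0,0],[1,-2,0,0,0,0,0]])

```text
time_s: 14.45
eef_pos: [0.5138, -0.3322, 0.0655]
ee_rot: [-0.151, -0.69, -0.152, 0.691]
ft_force: [-0.2, 0.4, 0.6]
grip_width: 1.003
```

```bash
python3 - <<'E'
from h import *
plan(.4545,-.1248,.15,-68.5)
E
```

```text
at 14.45 [ 0.5138 -0.3322  0.0655] yaw -65.22 F [-0.2  0.4  0.6] grip 1.003 q [-0.7   0.66  1.47 -0.    1.01  0.44]
shift [ -8.43 -21.33  -3.3 ] turn [3.28 0.04 0.07]
```

Request:
move_arm(targets=[[1,-1.5,0,0,0,0,0],[1,-4,0,0,0,0,0],[1,-6.5,0,0,0,0,0],[1,-8.4,-2,-0.3,0.5,0,0],[1,-8.4,-5.5,-0.8,1,0,0],[1,-8.4,-9.5,-1.4,2,0,0],[1,-8.4,-13.5,-2.1,3,0,0],[1,-8.4,-17.5,-2.7,3.3,0,0],[1,-8.4,-20.5,-3.2,3.3,0,0],[1,-8.4,-21.3,-3.3,3.3,0,0]])

```text
time_s: 15.45
eef_pos: [0.4541, -0.1228, 0.1505]
ee_rot: [0.133, 0.695, 0.133, -0.694]
ft_force: [0.4, -0.6, 0.1]
grip_width: 0.999
```

```bash
python3 - <<'E'
from h import *
from cell import bot,camera
s=bot.observe();c=camera('wrist');pickle.dump((c,s),open('w5.pkl','wb'));cv2.imwrite('pics/w5.png',c['color'][:,:,::-1])
plan(.4545,-.1248,.046,-68.5)
print(proj(c,(.4545,-.1248,.086),s))
E
```

```text
at 15.5 [ 0.4544 -0.1232  0.1505] yaw -68.39 F [-0.6  0.9 -0.1] grip 1.004 q [-0.43  0.33  1.79  0.    1.02  0.77]
shift [10.45  0.14  0.06] turn [ 0.11 -0.05 -0.03]
[318.38460667 252.91004341]
```

View pics/w5.png

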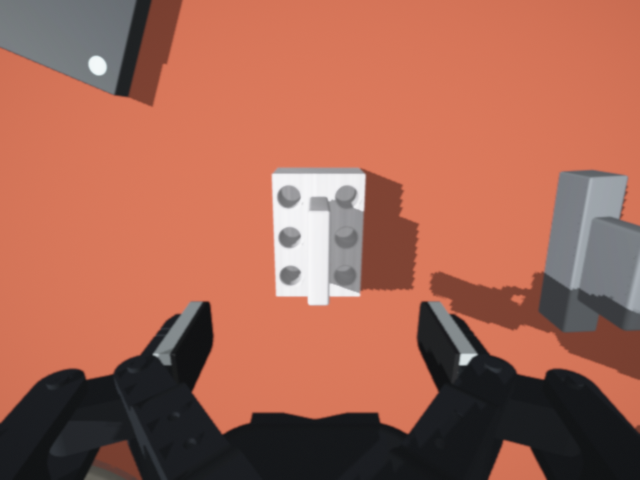

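The handle is at column 318, aligned and centred, with its top running from rows 210 to 304. I'll descend and grip.

Request:
move_arm(targets=[[1,2,0.1,0,0,0,0],[1,4,0.1,0.1,0,0,0],[1,6,0.1,0.1,0,0,0],[1,8,0.1,0.1,0,0,0],[1,9.5,0.1,0.1,0,0,0],[1,10.2,0.1,0.1,0,0,0],[1,10.4,0.1,0.1,0,0,0],[1,10.4,0.1,0.1,0,0,0],[-1,10.4,0.1,0.1,0,0,0],[-1,10.4,0.1,0.1,0,0,0]], newtons=110)

```text
time_s: 16.5
eef_pos: [0.4547, -0.1268, 0.046]
ee_rot: [0.132, 0.695, 0.131, -0.694]
ft_force: [0.6, -0.4, -0.1]
grip_width: 0.693
```

Request:
move_arm(targets=[[-1,0,0,0,0,0,0],[-1,0,0,0,0,0,0],[-1,0,0,0,0,0,0],[-1,0,0,0,0,0,0],[-1,0,0,0,0,0,0],[-1,0,0,0,0,0,0],[-1,0,0,0,0,0,0],[-1,0,0,0,0,0,0],[-1,0,0,0,0,0,0],[-1,0,0,0,0,0,0]])

```text
time_s: 17.5
eef_pos: [0.4543, -0.1265, 0.0455]
ee_rot: [0.132, 0.695, 0.132, -0.695]
ft_force: [-0.3, 0.5, 5.9]
grip_width: 0.149
```

Request:
move_arm(targets=[[-1,-0.5,0,0,0,0,0],[-1,-1.5,0,0,0,0,0],[-1,-3,0,0,0,0,0],[-1,-4.5,0,0,0,0,0],[-1,-6,0,0,0,0,0],[-1,-7.5,0,0,0,0,0],[-1,-9,0,0,0,0,0],[-1,-10,0,0,0,0,0],[-1,-10.5,0,0,0,0,0],[-1,-10.5,0,0,0,0,0]])

```text
time_s: 18.5
eef_pos: [0.4544, -0.1267, 0.1507]
ee_rot: [0.132, 0.695, 0.132, -0.694]
ft_force: [0.1, -1.2, -3.4]
grip_width: 0.146
```

```bash
python3 - <<'E'
from h import *
from cell import bot,camera
th=-.0202;Q=np.array([[np.cos(th),-np.sin(th)],[np.sin(th),np.cos(th)]]);t=np.array([.5959,.1647])
w=Q@[.036,.041]+t;print(w)
plan(*w,.155,-1.15)
E
```

```text
[0.6327208  0.20496448]
at 18.5 [ 0.4544 -0.1267  0.1507] yaw -68.52 F [ 0.1 -1.2 -3.4] grip 0.146 q [-0.43  0.33  1.79 -0.    1.02  0.76]
shift [ -0.43 -24.33 -28.73] turn [-6.737e+01 -1.000e-02 -6.000e-02]
```

Request:
move_arm(targets=[[-1,-0.1,-0.6,-0.7,-2,0,0],[-1,-0.4,-1.8,-2.1,-5,0,0],[-1,-0.4,-3.5,-4.1,-10,0,0],[-1,-0.4,-5.5,-6.5,-15,0,0],[-1,-0.4,-7.5,-8.9,-21,0,0],[-1,-0.4,-9.5,-11.2,-26,0,0],[-1,-0.4,-11.5,-13.6,-32,0,0],[-1,-0.4,-13.5,-15.9,-37,0,0],[-1,-0.4,-15,-17.7,-42,0,0],[-1,-0.4,-16,-18.9,-45,0,0]])

```text
time_s: 19.5
eef_pos: [0.5716, 0.0938, 0.1531]
ee_rot: [-0.389, -0.59, -0.39, 0.591]
ft_force: [0.3, 1.1, -4.4]
grip_width: 0.148
```

```bash
python3 - <<'E'
from h import *
plan(.6327,.205,.155,-1.15)
E
```

```text
at 19.5 [0.5716 0.0938 0.1531] yaw -23.19 F [ 0.3  1.1 -4.4] grip 0.148 q [0.03 0.51 1.48 0.   1.15 0.43]
shift [ -0.19   1.23 -12.63] turn [-2.204e+01  1.000e-02  1.000e-01]
```

Request:
move_arm(targets=[[-1,0,0.1,-1.2,-2,0,0],[-1,0,0.3,-3,-5,0,0],[-1,0,0.5,-5,-9,0,0],[-1,0,0.7,-7,-12.5,0,0],[-1,0,0.9,-9,-16,0,0],[-1,0,1.1,-11,-19.5,0,0],[-1,0,1.2,-12,-21.5,0,0],[-1,0,1.2,-12.4,-22,0,0],[-1,0,1.2,-12.4,-22,0,0],[-1,0,1.2,-12.4,-22,0,0]])

```text
time_s: 20.5
eef_pos: [0.6317, 0.1996, 0.1541]
ee_rot: [-0.493, -0.507, -0.493, 0.507]
ft_force: [0.1, 0.1, -3.5]
grip_width: 0.146
```

```bash
python3 - <<'E'
from h import *
from cell import bot,camera
s=bot.observe();c=camera('wrist');pickle.dump((c,s),open('w6.pkl','wb'));cv2.imwrite('pics/w6.png',c['color'][:,:,::-1])
plan(.6327,.205,.0665,-1.15)
E
```

```text
at 20.55 [0.6318 0.1996 0.1543] yaw -1.6 F [ 0.5 -0.  -4.6] grip 0.146 q [ 0.19  0.66  1.21 -0.    1.27  0.22]
shift [ 8.78  0.08 -0.55] turn [-0.45  0.03  0.03]
```

Request:
move_arm(targets=[[-1,0.6,0,-0.2,-0.4,0,0],[-1,2,0.1,-0.5,-0.4,0,0],[-1,3.5,0.1,-0.5,-0.4,0,0],[-1,5,0.1,-0.5,-0.4,0,0],[-1,6.2,0.1,-0.5,-0.4,0,0],[-1,7.2,0.1,-0.5,-0.4,0,0],[-1,8,0.1,-0.5,-0.4,0,0],[-1,8.5,0.1,-0.5,-0.4,0,0],[-1,8.6,0.1,-0.5,-0.4,0,0],[-1,8.6,0.1,-0.5,-0.4,0,0]])

```text
time_s: 21.55
eef_pos: [0.6334, 0.2054, 0.0685]
ee_rot: [0.495, 0.505, 0.495, -0.505]
ft_force: [0.1, 0.7, -4.7]
grip_width: 0.149
```

```bash
python3 - <<'E'
from h import *
th=-.0202;Q=np.array([[np.cos(th),-np.sin(th)],[np.sin(th),np.cos(th)]]);t=np.array([.5959,.1647])
w=Q@[.051,.056]+t;print(w)
plan(*w,.0655,-1.15)
E
```

```text
[0.64802072 0.21965845]
at 21.55 [0.6334 0.2054 0.0685] yaw -1.12 F [ 0.1  0.7 -4.7] grip 0.149 q [ 0.2   0.75  1.29 -0.    1.1   0.22]
shift [ 0.3   1.43 -1.45] turn [ 0.03 -0.   -0.03]
```

Request:
move_arm(targets=[[-1,0.1,0,0,0,0,0],[-1,0.2,0,0,0,0,0],[-1,0.3,0,0,0,0,0],[-1,0.35,0,0,0,0,0],[-1,0.35,0.2,-0.2,0,0,0],[-1,0.35,0.4,-0.4,0,0,0],[-1,0.35,0.6,-0.6,0,0,0],[-1,0.35,0.8,-0.8,0,0,0],[-1,0.35,1,-0.9,0,0,0],[-1,0.35,1,-0.9,0,0,0]])

```text
time_s: 22.55
eef_pos: [0.6439, 0.2145, 0.0655]
ee_rot: [0.495, 0.505, 0.495, -0.505]
ft_force: [-2.6, -0.9, 5.6]
grip_width: 0.151
```

```bash
python3 - <<'E'
from h import *
plan(.648,.2197,.0655,-1.15)
E
```

```text
at 22.55 [0.6439 0.2145 0.0655] yaw -1.12 F [-2.6 -0.9  5.6] grip 0.151 q [ 0.21  0.77  1.25 -0.    1.12  0.23]
shift [ 0.    0.4  -0.53] turn [ 0.03 -0.01 -0.06]
```

Request:
move_arm(targets=[[-1,0,0.1,0,0,0,0],[-1,0,0.2,0,0,0,0],[-1,0,0.3,0,0,0,0],[-1,0,0.4,0,0,0,0],[-1,0,0.5,0,0,0,0],[-1,0,0.6,0,0,0,0],[-1,0,0.6,0,0,0,0],[-1,0,0.6,0,0,0,0],[-1,0,0.6,0,0,0,0],[-1,0,0.6,0,0,0,0]])

```text
time_s: 23.55
eef_pos: [0.6461, 0.2148, 0.0658]
ee_rot: [-0.494, -0.503, -0.497, 0.507]
ft_force: [-17.0, -2.6, 14.5]
grip_width: 0.147
```

```bash
python3 - <<'E'
from h import *
plan(.648,.2197,.0655,-1.15)
from cell import bot;print(bot.observe()['torque'])
E
```

```text
at 23.55 [0.6461 0.2148 0.0658] yaw -1.09 F [-17.   -2.6  14.5] grip 0.147 q [0.21 0.78 1.23 0.   1.14 0.23]
shift [ 0.02  0.18 -0.5 ] turn [0.06 0.02 0.41]
[-0.23389661  2.71255575 -0.10531091]
```

Request:
move_arm(targets=[[-1,0,-0.1,-0.1,0,0,0.2],[-1,0,-0.1,-0.2,0,0,0.4],[-1,0,-0.1,-0.3,0,0,0.4],[-1,0,-0.1,-0.4,0,0,0.4],[-1,0,-0.1,-0.5,0,0,0.4],[-1,0,-0.1,-0.6,0,0,0.4],[-1,0,-0.1,-0.7,0,0,0.4],[-1,0,-0.1,-0.7,0,0,0.4],[-1,0,-0.1,-0.7,0,0,0.4],[-1,0,-0.1,-0.7,0,0,0.4]])

```text
time_s: 24.55
eef_pos: [0.646, 0.2175, 0.0658]
ee_rot: [-0.497, -0.503, -0.493, 0.506]
ft_force: [-15.5, -16.5, 16.6]
grip_width: 0.151
```

```bash
python3 - <<'E'
from h import *
plan(.648,.2197,.0655,-1.15)
from cell import bot;print(bot.observe()['torque'])
E
```

```text
at 24.55 [0.646  0.2175 0.0658] yaw -1.14 F [-15.5 -16.5  16.6] grip 0.151 q [ 0.22  0.78  1.24 -0.01  1.13  0.24]
shift [ 0.03  0.19 -0.23] turn [ 0.01  0.36 -0.02]
[-2.58842838  2.55159941 -0.04466046]
```

Request:
move_arm(targets=[[-1,0,0,0,0,0.1,0],[-1,0,0,0,0,0.2,0],[-1,0,0,-0.1,0,0.3,0],[-1,0,0.1,-0.1,0,0.4,0.1],[-1,0,0.1,-0.1,0,0.4,0.1],[-1,0,0.1,-0.1,0,0.4,0.1],[-1,0,0.1,-0.1,0,0.4,0.1],[-1,0,0.1,-0.1,0,0.4,0.1],[-1,0,0.1,-0.1,0,0.4,0.1],[-1,0,0.1,-0.1,0,0.4,0.1]])

```text
time_s: 25.55
eef_pos: [0.6461, 0.2185, 0.0657]
ee_rot: [0.495, 0.505, 0.495, -0.505]
ft_force: [-19.0, -15.2, 17.7]
grip_width: 0.15
```

```bash
python3 - <<'E'
from h import *
from cell import bot,camera
plan(.648,.2197,.0655,-1.15)
print(bot.observe()['torque'])
c=camera('wrist')['color'][:,:,::-1];s=camera('scene')['color'][:,:,::-1];pickle.dump((c,s),open('fin.pkl','wb'))
im=np.vstack([cv2.resize(c[60:340,180:460],(560,560),interpolation=cv2.INTER_CUBIC)]);b=cv2.resize(s[225:320,285:425],None,fx=1.6,fy=1.6)
out=np.zeros((560,790,3),np.uint8);out[:,:560]=im;out[:b.shape[0],560:560+b.shape[1]]=b;cv2.imwrite('pics/fin.png',out)
E
```

```text
at 25.55 [0.6461 0.2185 0.0657] yaw -1.13 F [-19.  -15.2  17.7] grip 0.15 q [0.21 0.78 1.24 0.   1.13 0.23]
shift [ 0.02  0.19 -0.12] turn [ 0.02 -0.02  0.01]
[-2.65778878  3.12016431 -0.05370996]
```

View pics/fin.png

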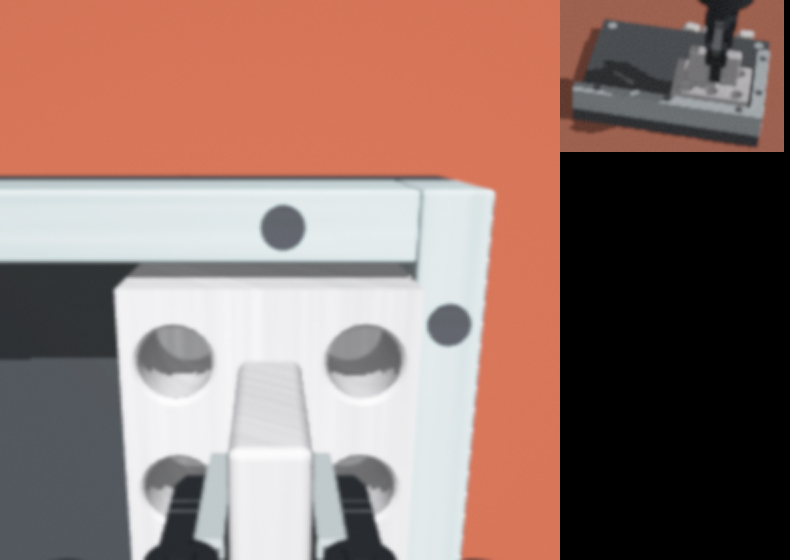

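```bash
python3 - <<'E'
from h import *
from cell import bot,camera
s=bot.observe();c=camera('wrist')
f=pt(c,(315,60+262/2-.25),.052,s);b=pt(c,(315,60+281/2-.25),.060,s);print('fence edge',f,'block end',b,'gap mm',(f-b)[1]*1e3)
g=pt(c,(180+421/2-.25,60+275/2),.052,s);h=pt(c,(180+416/2,60+292/2),.060,s);print('back',g,h)
print(bot.observe()['ft_force'],bot.observe()['eef_pos'])
gray=cv2.cvtColor(c['color'],cv2.COLOR_RGB2GRAY);print(gray[182:210,290])
E
```

```text
fence edge [0.64624239 0.26735978 0.052     ] block end [0.64618488 0.2646921  0.06      ] gap mm 2.6676886009513456
back [0.6801164  0.26362875 0.052     ] [0.67761504 0.26155714 0.06      ]
[-19.12581966 -15.66995857  17.4095806 ] [0.64607937 0.21849526 0.06564422]
[232 231 231 231 230 228 226 214 177 133 115 114 114 114 114 121 160 206
 223 226 226 229 233 239 241 242 242 242]
```

The view shows the block flat and square in the corner. The side-fence force could be friction alone, since Fz and Fx are both high. I'll ease the down and back pushes and see whether y still advances.

Request:
move_arm(targets=[[-1,-0.1,-0.1,0,0,0,0],[-1,-0.2,-0.2,0,0,0,0],[-1,-0.3,-0.3,0,0,0,0],[-1,-0.3,-0.3,-0.1,0,0,0],[-1,-0.3,-0.3,-0.2,0,0,0],[-1,-0.3,-0.3,-0.2,0,0,0],[-1,-0.3,-0.3,-0.2,0,0,0],[-1,-0.3,-0.3,-0.2,0,0,0],[-1,-0.3,-0.3,-0.2,0,0,0],[-1,-0.3,-0.3,-0.2,0,0,0]])

```text
time_s: 26.7
eef_pos: [0.646, 0.2226, 0.0669]
ee_rot: [0.496, 0.507, 0.494, -0.502]
ft_force: [-3.1, -7.3, -2.1]
grip_width: 0.153
```

```bash
python3 - <<'E'
from h import *
plan(.648,.2197,.0655,-1.15)
from cell import bot;print(bot.observe()['torque'])
E
```

```text
at 26.7 [0.646  0.2226 0.0669] yaw -1.12 F [-3.1 -7.3 -2.1] grip 0.153 q [0.22 0.77 1.24 0.   1.12 0.24]
shift [0.14 0.21 0.28] turn [ 0.03 -0.22 -0.36]
[-1.44406961  0.67106126 -0.04952362]
```

It was friction: y advanced by 4 mm. I'll keep pushing on y with a light hold on the other axes.

Request:
move_arm(targets=[[-1,0.1,0,-0.1,0,0,0],[-1,0.1,0,-0.2,0,0,0],[-1,0.1,0,-0.3,0,0,0],[-1,0.1,0,-0.3,0,0,0],[-1,0.1,0,-0.3,0,0,0],[-1,0.1,0,-0.3,0,0,0],[-1,0.1,0,-0.3,0,0,0],[-1,0.1,0,-0.3,0,0,0],[-1,0.1,0,-0.3,0,0,0],[-1,0.1,0,-0.3,0,0,0]])

```text
time_s: 27.7
eef_pos: [0.646, 0.2227, 0.0668]
ee_rot: [0.496, 0.506, 0.494, -0.504]
ft_force: [-5.5, -18.0, 4.2]
grip_width: 0.15
```

```bash
python3 - <<'E'
from h import *
plan(.648,.2197,.0655,-1.15)
from cell import bot,camera;print(bot.observe()['torque'])
s=bot.observe();c=camera('wrist')
gray=cv2.cvtColor(c['color'],cv2.COLOR_RGB2GRAY);print(gray[182:210,290])
E
```

```text
at 27.7 [0.646  0.2227 0.0668] yaw -1.15 F [ -5.5 -18.    4.2] grip 0.15 q [ 0.22  0.77  1.24 -0.    1.12  0.24]
shift [0.13 0.2  0.3 ] turn [ 0.    0.   -0.32]
[-2.97003155  1.20501332  0.04529784]
[230 231 232 232 233 233 234 234 233 232 231 231 230 229 227 225 211 187
 193 215 224 228 231 238 242 242 242 242]
```

Real contact now: Fy rose by 11 N with 0.1 mm of travel. Next I'll push on x with little down force, and level the block.

Request:
move_arm(targets=[[-1,0,0.1,0,0,0,-0.1],[-1,0,0.2,0,0,0,-0.2],[-1,0,0.3,0,0,0,-0.2],[-1,0,0.3,0,0,0,-0.2],[-1,0,0.3,0,0,0,-0.2],[-1,0,0.3,0,0,0,-0.2],[-1,0,0.3,0,0,0,-0.2],[-1,0,0.3,0,0,0,-0.2],[-1,0,0.3,0,0,0,-0.2],[-1,0,0.3,0,0,0,-0.2]])

```text
time_s: 28.75
eef_pos: [0.6463, 0.2228, 0.0666]
ee_rot: [-0.494, -0.504, -0.496, 0.506]
ft_force: [-14.9, -18.9, 9.0]
grip_width: 0.15
```

```bash
python3 - <<'E'
from h import *
plan(.648,.2197,.0655,-1.15)
from cell import bot,camera;print(bot.observe()['torque'])
E
```

```text
at 28.75 [0.6463 0.2228 0.0666] yaw -1.13 F [-14.9 -18.9   9. ] grip 0.15 q [0.22 0.78 1.23 0.   1.14 0.24]
shift [0.11 0.18 0.3 ] turn [0.02 0.06 0.23]
[-3.15978517  2.76517494 -0.01306374]
```

Request:
move_arm(targets=[[-1,0.1,0,0,0,0,0.1],[-1,0.2,0,0,0,0,0.2],[-1,0.3,0,0,0,0,0.2],[-1,0.3,0,0,0,0,0.2],[-1,0.3,0,0,0,0,0.2],[-1,0.3,0,0,0,0,0.2],[-1,0.3,0,0,0,0,0.2],[-1,0.3,0,0,0,0,0.2],[-1,0.3,0,0,0,0,0.2],[-1,0.3,0,0,0,0,0.2]])

```text
time_s: 29.75
eef_pos: [0.6462, 0.2227, 0.0657]
ee_rot: [-0.495, -0.505, -0.495, 0.505]
ft_force: [-21.7, -20.2, 19.9]
grip_width: 0.149
```

```bash
python3 - <<'E'
from h import *
plan(.648,.2197,.0655,-1.15)
from cell import bot,camera;print(bot.observe()['torque'])
s=bot.observe();c=camera('wrist')
g=cv2.cvtColor(c['color'],cv2.COLOR_RGB2GRAY)
for col in (250,290,340,370): print(col,g[185:206,col])
for r in (205,230,260,290): print(r,g[r,370:400])
E
```

```text
at 29.75 [0.6462 0.2227 0.0657] yaw -1.13 F [-21.7 -20.2  19.9] grip 0.149 q [ 0.22  0.78  1.23 -0.    1.13  0.24]
shift [0.02 0.18 0.29] turn [ 0.02  0.05 -0.01]
[-3.22185786  3.65187912 -0.00633039]
250 [230 231 231 232 232 232 230 229 228 228 227 226 224 214 192 189 211 222
 224 229 236]
290 [232 232 233 233 233 233 232 231 231 230 229 228 226 218 194 191 212 224
 228 233 239]
340 [233 234 234 234 234 233 233 233 233 232 232 230 228 218 195 187 205 218
 223 229 234]
370 [234 234 234 234 233 233 233 232 232 232 232 230 228 219 196 186 202 214
 221 228 235]
205 [235 234 234 234 235 235 234 233 233 232 233 233 232 231 229 229 230 231
 232 233 233 233 232 231 231 232 232 232 232 232]
230 [108 102  99  98  97 100 111 130 157 189 218 230 233 233 233 234 235 236
 237 236 232 222 189 141 109 101 101 101 100 100]
260 [246 244 242 240 238 236 236 236 236 236 235 235 235 235 235 236 237 237
 234 231 231 231 232 232 232 232 232 231 231 231]
290 [166 195 218 229 233 235 236 236 236 236 236 236 236 237 237 237 234 231
 230 231 231 232 232 232 231 231 230 230 230 231]
```

```bash
python3 - <<'E'
from cell import bot,job
s=bot.observe();print(s['time_s'],s['ft_force'],s['eef_pos'],s['grip_width']);print(job.hand_in())
E
```

```text
29.8 [-21.14513813 -20.65183489  20.38915112] [0.64621845 0.22262934 0.06568175] 0.14967847190394634
the job is handed in; nothing more can be done
None
```

I did the whole job in the order asked and handed it in at 29.8 s. At that point the vial block was still gripped and pressed into the corner.

- **Chips:** I swept all three off the plate's open front edge in one pass with the scraper. A top view afterwards showed them lying on the bench and the plate empty.
- **Scraper:** I set it down on the bench near where it started, well clear of the plate. The wrist camera saw it standing there when I picked up the block.
- **Vial block:** it lies flat and square in the corner. My last readings showed about 21 N against each fence and about 20 N downwards, with the tool within 0.1° of upright. The tool height matched the block resting on the plate.

**Check that disagreed:** my first press read about 15 N towards the side fence, but that was friction and left a gap of about 4 mm. I eased the other pushes and slid the block on until it stopped. The gap strip in the wrist image then closed to a thin, even line.

**Not checked:** I took no top view after placing the block. The tool's final position differs from my camera estimate by about 2 mm in x and 3 mm in y. I put that down to calibration and where I gripped the handle.

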